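# Slide the beam dump down its lane

### The arm

A 6-joint arm with a two-finger parallel gripper is mounted at the origin on a cart in front of the work surface, level with it; the furniture and walls round the work are solid. World frame = base frame: x ahead of the robot, y to its left, z up, the work surface at z = 0. Lengths are in m, angles in degrees, forces in N, time in s.
With the tool pointing down it reaches from about 0.375 to 0.9 m from the base axis. Payload 3.1 kg.
Tool frame: the origin (TCP) lies at the very end of the fingers, on their centre line; the grasp point (between the pads) lies 19 mm behind it (bot.tcp_to_grasp is the distance from the TCP to the grasp point, in m); z points along the fingers, y is the direction in which the jaws open and shut (so a half turn about z gives the same grasp; the last joint's range is limited). The gripper opens to 87 mm and grips with 3 to 60 N. Pads are 19 mm wide; open, the fingers measure 117 mm over their backs; the gripper's body (75 mm by 190 mm) begins 51 mm behind the grasp point.
Start: joints at [-75.831, 30.224, 82.088, -0, 67.689, -10.227], TCP at [0.258, -0.569, 0.223] pointing down, gripper open.
Joint ranges: [-176.69, 176.69], [-43.24, 126.21], [12.49, 139.97], [-82, 262], [0, 151.66], [-163.58, 163.58]. Speed limits (degrees/s): [159.86, 159.86, 180, 180, 180, 180].

### API

Orientations are given as a 3x3 rotation matrix whose columns are the frame's x, y, z axes.
In Python, from rig import telemetry, eyes, order, bot gives the robot as it stands. The module is installed in compiled form; this text tells all that it offers.
- The arm moves only by the tool servo_tool, never from a script. Its argument "targets" is a list of rows, each a list of 2 entries, a list of its own where there are three numbers: the shift along the tool's x, y, z in m, then the turn, a rotation vector about the tool's x, y, z in rad. In form: [[[tx, ty, tz], [wx, wy, wz]], ...]. A call has 1 to 12 rows; each row is the pose to reach, as a shift and turn from the pose commanded when the call began, along the tool's axes at that moment; what a row does not reach only later rows make up. A row lasts 1/8 s, in which the tool goes at most 62.5 mm and 10.7 degrees, less where a joint would pass 70% of its speed; a pose out of reach is approached as far as the arm can. A call with a gripper value outside its range is refused whole. "gripper" is the finger opening in m, from 0 to 0.087, set as the call begins (left out, the last holds). The fingers move at their own pace and stop on an object; the grip force is fixed at half the most. Time passes only in rows, so rows that repeat a pose let the fingers close. It gives the time, the measured TCP pose, the force and the opening at its end, in the units of the state.
- telemetry.read_state(): the state, without advancing time (a new reading comes with each control period).
- eyes.capture(name): name is "scene" or "side" or "wrist"; returns a dict with "pixels" (384x512x3 uint8, blue, green, red), "intrinsics" (3x3 intrinsics, pixels), "extrinsics" (4x4, takes a point from camera to world coordinates); the wrist camera has in their place "T_tool_cam" (4x4, takes a point from camera to tool coordinates, whose origin is the TCP and whose axes are the flange's). Camera axes: x right, y down, z forward; pixel columns grow to the right and rows downward; lengths in m; the calibration is good to about 2 mm. A picture is of the moment at which its call begins: read the wrist's pose just before it. There is no depth.
- order.hand_in(): hands the job in, once; it reports no verdict.
The state is a dict: "time_s": time; "joint_positions": joint angles; "qvel": joint speeds; "tau": joint torques, N m; "position": TCP position; "tcp_rot": TCP orientation; "force": force on the tool from outside, world axes, zero at the start; "moment": the same for the moment, N m; "opening": opening from 0.0 (shut) to 1.0 (fully open).
Only numpy, scipy, OpenCV 4.12 (cv2) and the standard library are available. Lean on these libraries where they do the work, as an engineer would, in place of code of your own. Each camera call takes 0.05 s, during which the arm holds its last target. There are 200 camera calls.

### The job

Push the small finned black beam dump that stands in front of the lane in between the two freshly aligned aluminium rails until it sits squarely and gently against the rubber bumpers at the end, then let go. Neither the dump nor the robot may touch either rail, so line it up with the lane before it goes in. Push it along on the table with the fingers, never lifting or tipping it, and leave everything else where it is.

Things in the scene. Friction and masses are not known exactly. Their poses are not given: they have to be found in the camera images.
- beam_dump: finned black box 100 mm long, 90 wide, 60 high, 0.4-0.8 kg, bright metal plate on each end (round black aperture in the leading one); not the larger black box at the back left. Origin: centre of its underside; x along its length to the leading end; z up. Its sides count as flat. Starts 15-40 mm before the lane's mouth, up to 30 mm sideways and 0.2 rad askew; slides on the table.
- dock: the fixed lane on the table: two straight aluminium rails and, across their far end, a stop bar (26 mm high) with two black rubber bumpers. Origin: on the table top at the middle of the lane's mouth. x runs down the lane, roughly across the table from the robot's left to its right; y points to the far rail; z up. The faces of the bumpers lie at x = 200 mm, 30 mm either side of the middle, 15 mm up; so the seated dump's origin is at x = 150 mm, y = 0.
- far_rail: the rail on the side away from the robot: 200 mm long, 20 mm wide, 12 mm high. Origin: on the table at the rail's mouth end, mid-width, 64 mm from the lane's middle line; x along the rail. The clear lane between the rails is 108 mm wide.
- near_rail: the same rail on the side of the robot, 64 mm from the middle line the other way.
- lens_box_1: small round white lens box, 38x42x19 mm, beside the near rail; origin: centre of its underside; to be left alone.
- steel_post_1: loose steel post lying down, 12x75x12 mm, beside the near rail; origin: centre of its underside; to be left alone.
- detector_1: black detector head on a post with a foot, 54x75x132 mm, beyond the end stop; origin: centre of its underside; to be left alone.
- mirror_8: mirror in a pale square mount on a short post, 76x82x85 mm, beyond the far rail; origin: centre of its underside; to be left alone.
- power_meter_1: handheld power meter with red rubber guard, 120x213x86 mm, on the left of the table; origin: centre of its underside; to be left alone.
- ir_viewer: black infrared viewer, 129x157x54 mm, on the right; origin: centre of its underside; to be left alone.
- lens_box_2: small round pinkish lens box, 38x42x19 mm, on the left; origin: centre of its underside; to be left alone.

How it is judged:
By the outcome, as a careful person would: the job done as asked, in the order asked, and still so for the second after the job is handed in, with the robot touching nothing.
It also fails if it takes over 61 s, if anything falls off the work surface, if the arm or the gripper's body presses on something with over 40 N, if the wrist force passes 120 N, or if a joint passes its speed limit or range.

## Working session

There is one attempt and no reset: what is moved stays moved. The work goes in short steps, Python scripts to look and compute and a tool call to move; the robot and the scene stay as the last step left them, time stands still between calls to the robot, and variables do not carry over. Pictures are saved under pics/ and viewed, about 8 in all and at most 12, crops included, and the job is handed in when it is done.

Besides the shell and the picture viewer there is one more tool, called as name(argument=value, ...) on one line, values as JSON. servo_tool: Moves the arm, as the interface text tells. Its arguments: {"type":"object","properties":{"targets":{"type":"array","items":{"type":"array"}},"gripper":{"type":"number"}},"required":["targets"]}

```bash
mkdir -p pics; python3 - <<'E'
from rig import telemetry, eyes, bot
import cv2,numpy as np
s=telemetry.read_state();print({k:np.round(v,4).tolist() for k,v in s.items()})
for n in("scene","side"):
    c=eyes.capture(n);cv2.imwrite(f"pics/{n}0.png",c["pixels"]);np.savez(f"{n}.npz",K=c["intrinsics"],T=c["extrinsics"]);print(n,c["intrinsics"].tolist(),np.round(c["extrinsics"],4).tolist())
c=eyes.capture("wrist");print(np.round(c["T_tool_cam"],4).tolist(),c["intrinsics"].tolist())
E
```

```text
{'time_s': 0.0, 'joint_positions': [-75.8291, 30.2776, 82.1565, -0.0004, 67.6882, -10.226], 'qvel': [-0.0108, -0.0639, 0.039, -0.033, 0.0621, -0.0128], 'tau': [0.0005, -44.004, -17.659, 0.0633, 0.0582, -0.0002], 'position': [0.258, -0.5685, 0.2216], 'tcp_rot': [[0.9107, 0.4131, -0.0005], [0.4131, -0.9107, 0.0021], [0.0004, -0.0021, -1.0]], 'force': [-0.0992, 0.1907, 0.0146], 'moment': [0.0118, -0.0002, -0.0294], 'opening': 0.9975}
scene [[358.38130756922993, 0.0, 253.79796904854592], [0.0, 358.38130756922993, 190.39573282428213], [0.0, 0.0, 1.0]] [[-0.8194, -0.2725, 0.5042, -0.0694], [-0.5729, 0.3617, -0.7355, 0.925], [0.018, -0.8916, -0.4525, 0.5796], [0.0, 0.0, 0.0, 1.0]]
side [[410.93051949124407, 0.0, 251.30722498651045], [0.0, 410.93051949124407, 190.10703933986406], [0.0, 0.0, 1.0]] [[0.945, -0.153, 0.2892, 0.0496], [-0.3271, -0.4596, 0.8257, -1.3944], [0.0066, -0.8749, -0.4843, 0.8929], [0.0, 0.0, 0.0, 1.0]]
[[0.0007, -0.9629, -0.2698, 0.0746], [1.0, 0.0007, -0.0, -0.0001], [0.0002, -0.2698, 0.9629, -0.1618], [0.0, 0.0, 0.0, 1.0]] [[266.9079653116179, 0.0, 251.8545305212355], [0.0, 266.9079653116179, 195.47810338190808], [0.0, 0.0, 1.0]]
```

View pics/scene0.png

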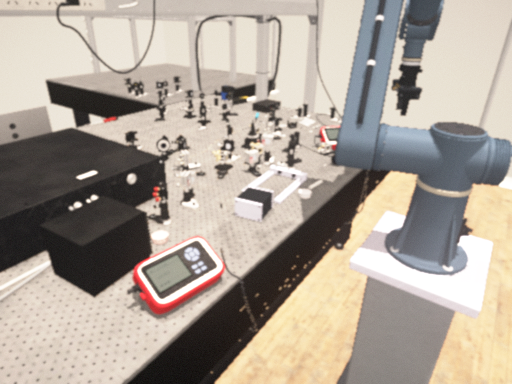

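View pics/side0.png

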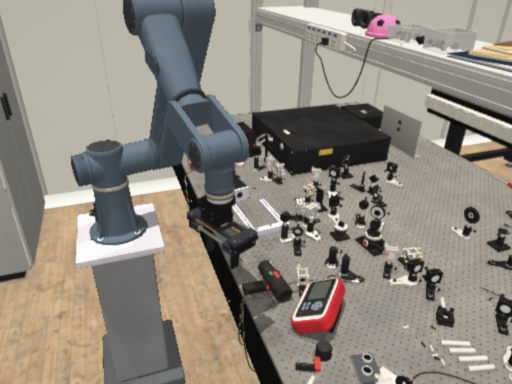

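The scene view shows the dump at about (253,203) with the lane behind it, running from (260,188) to (295,175). In the side view the arm hides the dump, and the lane's end is at about (265,215).

```bash
cat > h.py <<'E'
import numpy as np,cv2
from rig import telemetry,eyes
def ray(K,T,uv,z=0.):
    uv=np.atleast_2d(uv).astype(float)
    d=np.c_[(uv-K[:2,2])/[K[0,0],K[1,1]],np.ones(len(uv))]@T[:3,:3].T
    o=T[:3,3];return (o+d*((z-o[2])/d[:,2])[:,None])[:,:2]
def wrist(name):
    s=telemetry.read_state();W=np.eye(4);W[:3,:3]=s["tcp_rot"];W[:3,3]=s["position"]
    c=eyes.capture("wrist");T=W@c["T_tool_cam"];cv2.imwrite(f"pics/{name}.png",c["pixels"])
    np.savez(f"{name}.npz",K=c["intrinsics"],T=T);return c["pixels"],c["intrinsics"],T
def load(n):
    d=np.load(n+".npz");return d["K"],d["T"]
E
python3 - <<'E'
from h import *
K,T=load("scene")
print(ray(K,T,[[236,217],[262,220],[271,208],[305,194],[160,237]],0).round(3).tolist(), ray(K,T,[[237,198],[263,205],[273,193],[248,186]],.06).round(3).tolist())
print("rails z.012",ray(K,T,[[274,165],[306,175],[249,187]],.012).round(3).tolist())
im=cv2.imread("pics/scene0.png")[140:240,200:340];cv2.imwrite("pics/s1.png",cv2.resize(im,None,fx=5,fy=5,interpolation=cv2.INTER_CUBIC))
E
```

```text
[[0.516, 0.166], [0.441, 0.133], [0.459, 0.053], [0.416, -0.103], [0.621, 0.38]] [[0.521, 0.154], [0.433, 0.143], [0.451, 0.059], [0.543, 0.066]]
rails z.012 [[0.628, -0.235], [0.477, -0.226], [0.592, -0.009]]
```

View pics/s1.png

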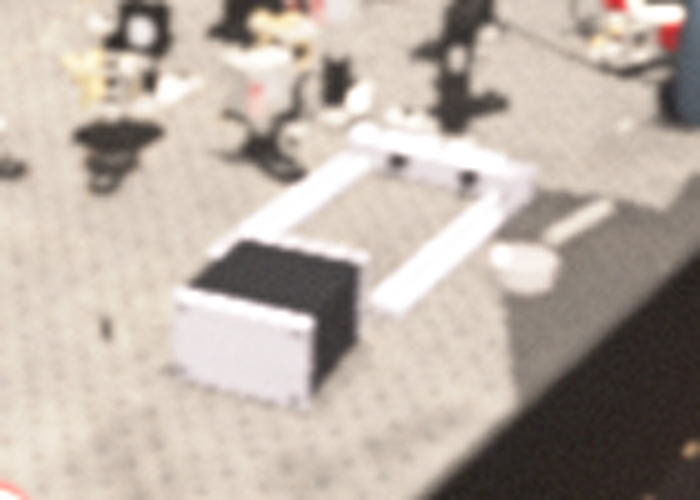

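servo_tool(targets=[[[0.02,-0.018,-0.01],[0,0,-0.05]],[[0.06,-0.055,-0.03],[0,0,-0.15]],[[0.1,-0.092,-0.05],[0,0,-0.26]],[[0.14,-0.13,-0.07],[0,0,-0.37]],[[0.18,-0.167,-0.08],[0,0,-0.48]],[[0.22,-0.204,-0.098],[0,0,-0.59]],[[0.26,-0.24,-0.098],[0,0,-0.7]],[[0.3,-0.276,-0.098],[0,0,-0.81]],[[0.34,-0.313,-0.098],[0,0,-0.92]],[[0.38,-0.35,-0.098],[0,0,-1.03]],[[0.42,-0.387,-0.098],[0,0,-1.1]],[[0.455,-0.418,-0.098],[0,0,-1.145]]], gripper=0.06)

```text
time_s: 1.65
position: [0.4991, 0.0027, 0.3211]
tcp_rot: [[-0.005, 1.0, 0.0], [1.0, 0.005, 0.0], [0.0, 0.0, -1.0]]
force: [0.1, -1.5, -0.0]
opening: 0.689
```

servo_tool(targets=[[[0,0,0],[0,0,0]],[[0,0,0],[0,0,0]]])

```text
time_s: 1.9
position: [0.4988, 0.0, 0.3207]
tcp_rot: [[-0.002, 1.0, -0.001], [1.0, 0.002, -0.0], [-0.0, -0.001, -1.0]]
force: [0.6, -0.0, 0.6]
opening: 0.688
```

```bash
python3 - <<'E'
from h import *
im,K,T=wrist("w1");s=telemetry.read_state()
print(s["time_s"],s["position"],np.round(s["tcp_rot"],3).tolist(),np.round(s["joint_positions"],1))
cv2.imwrite("pics/w1b.png",cv2.resize(im,(800,600),interpolation=cv2.INTER_CUBIC))
E
```

```text
1.95 [ 0.49894874 -0.00062421  0.32067065] [[-0.0, 1.0, -0.001], [1.0, 0.0, -0.0], [-0.0, -0.001, -1.0]] [-12.9  14.   92.2  -0.   73.9 -12.9]
```

View pics/w1b.png

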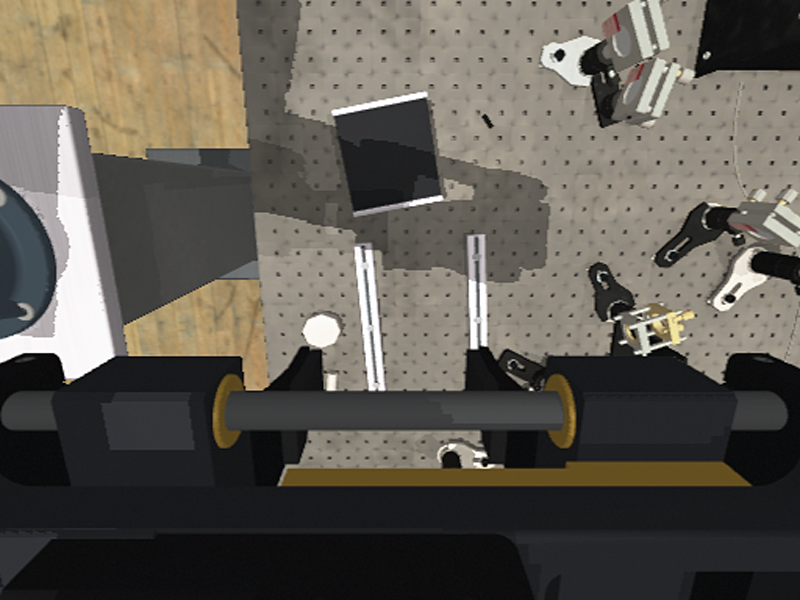

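The wrist view (scaled 1.5625×) shows the dump's top at (332,112), (427,93), (443,199) and (355,216). The near rail starts at about (362,244) and the far rail at about (476,236). The lens box is at (321,330).

```bash
cat >> h.py <<'E'
def edges(im,K,T,box,z,thr,bright):
    x0,y0,x1,y1=box;g=im[y0:y1,x0:x1].max(2) if not bright else im[y0:y1,x0:x1].min(2)
    m=((g>thr) if bright else (g<thr)).astype(np.uint8)
    c=max(cv2.findContours(m,cv2.RETR_EXTERNAL,cv2.CHAIN_APPROX_NONE)[0],key=cv2.contourArea)[:,0]+[x0,y0]
    p=ray(K,T,c,z);r=cv2.minAreaRect((p*1000).astype(np.float32));return c,p,r
E
python3 - <<'E'
from h import *
K,T=load("w1");im=cv2.imread("pics/w1.png");S=1/1.5625
print("dump",ray(K,T,np.array([[332,112],[427,93],[443,199],[355,216]])*S,.06).round(4).tolist())
print("near",ray(K,T,np.array([[354,244],[371,244],[368,390],[385,390]])*S,.012).round(4).tolist())
print("far",ray(K,T,np.array([[467,236],[485,236],[470,348],[488,348]])*S,.012).round(4).tolist())
for n,b,z,t,br in(("dump",(205,50,295,145),.06,60,0),("near",(222,150,248,246),.012,165,1),("far",(295,145,316,222),.012,150,1)):
    c,p,r=edges(im,K,T,b,z,t,br);print(n,len(c),c.min(0),c.max(0),np.round(r[0],1),np.round(r[1],1),round(r[2],2),np.round(cv2.boxPoints(r)).tolist())
E
```

```text
dump [[0.4416, 0.1428], [0.5297, 0.1591], [0.5477, 0.0646], [0.4609, 0.048]]
near [[0.4547, 0.0142], [0.4738, 0.0142], [0.4679, -0.1667], [0.489, -0.1666]]
far [[0.5814, 0.0234], [0.6015, 0.0235], [0.5917, -0.1105], [0.6134, -0.1105]]
dump 233 [214  63] [281 134] [492.9 104.2] [89.2 87.8] 10.5 [[441.0, 139.0], [457.0, 53.0], [545.0, 69.0], [529.0, 155.0]]
near 207 [227 158] [245 245] [470.8 -73. ] [ 20.8 169.7] 4.65 [[454.0, 11.0], [467.0, -158.0], [488.0, -157.0], [474.0, 12.0]]
far 291 [299 150] [311 221] [596.4 -41.2] [ 20.6 133.3] 4.09 [[581.0, 24.0], [591.0, -108.0], [611.0, -107.0], [602.0, 26.0]]
```

servo_tool(targets=[[[0.011,-0.009,0.015],[0,0,0.16]],[[0.022,-0.018,0.03],[0,0,0.33]],[[0.033,-0.027,0.05],[0,0,0.5]],[[0.045,-0.036,0.07],[0,0,0.67]],[[0.056,-0.045,0.09],[0,0,0.84]],[[0.068,-0.054,0.11],[0,0,1.01]],[[0.08,-0.063,0.13],[0,0,1.18]],[[0.09,-0.072,0.15],[0,0,1.35]],[[0.099,-0.079,0.17],[0,0,1.496]],[[0.099,-0.079,0.2],[0,0,1.496]],[[0.099,-0.079,0.22],[0,0,1.496]],[[0.099,-0.079,0.22],[0,0,1.496]]])

```text
time_s: 3.45
position: [0.4199, 0.0974, 0.0998]
tcp_rot: [[0.997, 0.073, -0.003], [0.073, -0.997, 0.0], [-0.003, -0.0, -1.0]]
force: [-0.1, 0.2, -0.2]
opening: 0.69
```

```bash
python3 - <<'E'
from h import *
im,K,T=wrist("w2");s=telemetry.read_state()
print(s["time_s"],s["position"],np.round(s["tcp_rot"],3).tolist(),np.round(s["joint_positions"],1))
cv2.imwrite("pics/w2b.png",cv2.resize(im,(800,600),interpolation=cv2.INTER_CUBIC))
E
```

```text
3.5 [0.42061978 0.0975472  0.1005339 ] [[0.997, 0.073, -0.001], [0.073, -0.997, -0.0], [-0.001, -0.0, -1.0]] [ -1.8  28.6 115.7  -0.   35.8  84. ]
```

View pics/w2b.png

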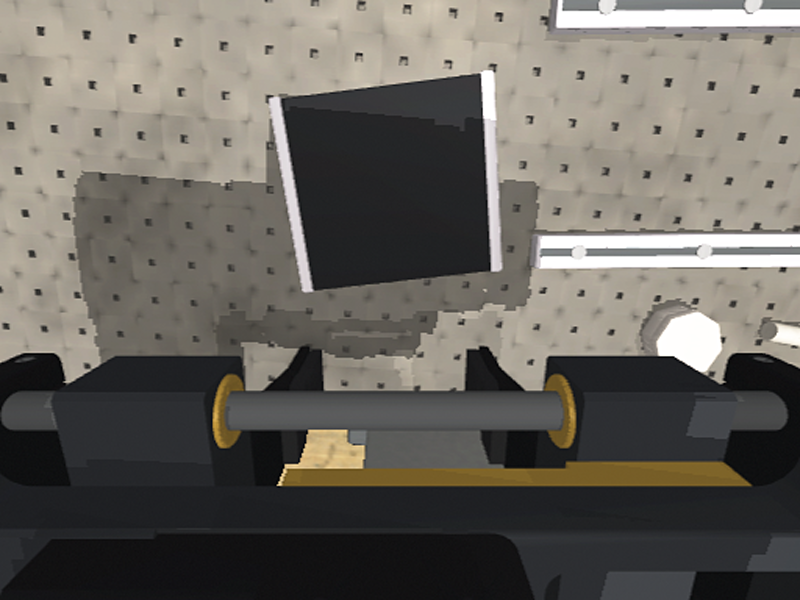

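From above, the dump's top corners are at (269,98), (494,70), (502,270) and (304,292). The near rail's mouth is at (537,234–268), and the finger tips are at (318,348) and (470,348), behind its near side.

```bash
cat >> h.py <<'E'
M=np.array([.528,.019]);a=np.deg2rad(4.3);D=np.array([np.sin(a),-np.cos(a)]);N=np.array([np.cos(a),np.sin(a)])
def dock(p):q=np.atleast_2d(p)-M;return np.c_[q@D,q@N]
def world(x,y):return M+x*D+y*N
def rep(q):
    q=dock(q) # rear-near, rear-far, lead-far, lead-near
    v=(q[2]+q[3]-q[0]-q[1])/2;w=(q[1]+q[2]-q[0]-q[3])/2
    print("dump centre mm",(q.mean(0)*1e3).round(1),"len,wid",(1e3*np.hypot(*v)).round(1),(1e3*np.hypot(*w)).round(1),"skew deg",np.rad2deg(np.arctan2(v[1],v[0])).round(2),np.rad2deg(np.arctan2(-w[0],w[1])).round(2),"corners",(q*1e3).round(1).tolist())
E
python3 - <<'E'
from h import *
K,T=load("w2");S=1/1.5625
rep(ray(K,T,np.array([[304,292],[269,98],[494,70],[502,270]])*S,.06))
print("near",(1e3*dock(ray(K,T,np.array([[537,234],[537,268],[798,234],[798,267]])*S,.012))).round(1).tolist())
print("far",(1e3*dock(ray(K,T,np.array([[558,28],[798,26]])*S,.012))).round(1).tolist())
K,T=load("w1")
rep(ray(K,T,np.array([[332,112],[427,93],[443,199],[355,216]])*S,.06))
s=telemetry.read_state();print("tcp",dock(s["position"][:2])*1e3)
E
```

```text
dump centre mm [-87.2 -27.7] len,wid 98.6 88.4 skew deg 6.35 6.38 corners [[-131.1, -77.1], [-141.2, 10.8], [-43.0, 21.7], [-33.4, -66.1]]
near [[-1.6, -53.8], [0.3, -74.3], [153.0, -54.1], [158.3, -73.9]]
far [[-0.4, 52.9], [124.7, 53.6]]
dump centre mm [-86.9 -26.6] len,wid 96.5 88.9 skew deg 6.84 6.34 corners [[-130.0, -76.8], [-139.6, 12.2], [-44.0, 23.0], [-34.0, -64.7]]
tcp [[ -86.37732918 -101.18858693]]
```

servo_tool(targets=[[[0,0,0.03],[0,0,0]],[[0,0,0.06],[0,0,0]],[[0,0,0.078],[0,0,0]],[[0.008,0,0.078],[0,0,0]],[[0.013,0,0.078],[0,0,0]],[[0.018,0,0.078],[0,0,0]],[[0.023,0,0.078],[0,0,0]],[[0.028,0,0.078],[0,0,0]],[[0.033,0,0.078],[0,0,0]],[[0.038,0,0.078],[0,0,0]],[[0.041,0,0.078],[0,0,0]],[[0.043,0,0.078],[0,0,0]]])

```text
time_s: 5.0
position: [0.4625, 0.1016, 0.0227]
tcp_rot: [[0.997, 0.074, -0.003], [0.074, -0.997, -0.0], [-0.003, -0.0, -1.0]]
force: [-5.9, -0.3, 4.4]
opening: 0.692
```

servo_tool(targets=[[[0,0,0],[0,0,0]]])

```text
time_s: 5.12
position: [0.463, 0.1016, 0.0227]
tcp_rot: [[0.997, 0.074, -0.002], [0.074, -0.997, -0.0], [-0.002, -0.0, -1.0]]
force: [-5.2, 0.6, 4.1]
opening: 0.685
```

```bash
python3 - <<'E'
from h import *
im,K,T=wrist("w3");s=telemetry.read_state()
print(s["time_s"],s["position"],"tcp",dock(s["position"][:2])*1e3)
cv2.imwrite("pics/w3b.png",cv2.resize(im,(800,600),interpolation=cv2.INTER_CUBIC))
E
```

```text
5.175 [0.46297412 0.10163441 0.02265557] tcp [[-87.2773647  -58.64702105]]
```

View pics/w3b.png

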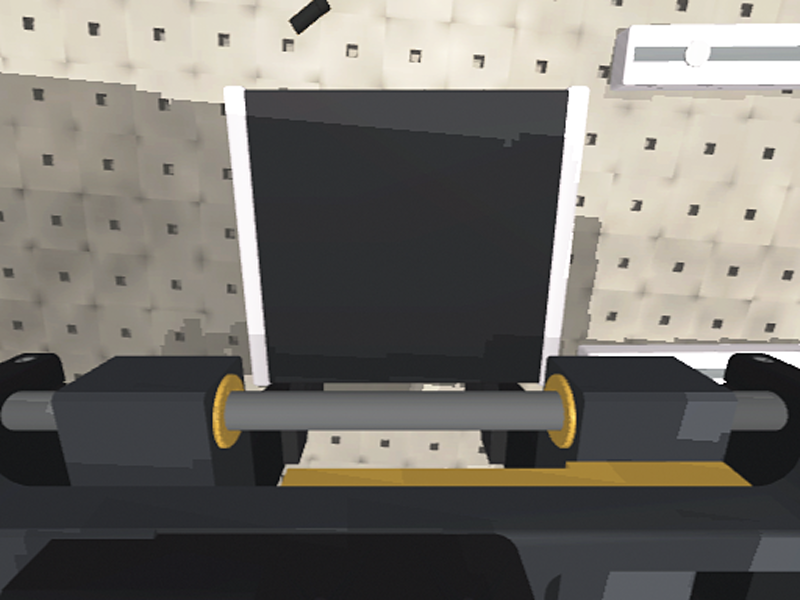

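The dump now lies flush on both fingers. Its top corners are (224,86), (589,86), (551,384) and (257,384), with the far rail's mouth at (620,88).

```bash
python3 - <<'E'
from h import *
K,T=load("w3");S=1/1.5625
rep(ray(K,T,np.array([[257,385],[224,86],[588,86],[550,385]])*S,.06))
print("far",(1e3*dock(ray(K,T,np.array([[622,87],[798,87]])*S,.012))).round(1).tolist())
E
```

```text
dump centre mm [-84.3  -1.7] len,wid 97.0 88.5 skew deg 0.01 -0.05 corners [[-132.3, -46.0], [-133.3, 42.6], [-35.2, 42.6], [-36.4, -46.0]]
far [[-2.2, 52.4], [63.6, 52.4]]
```

servo_tool(targets=[[[0.001,0,0],[0,0,0]],[[0.002,0,0],[0,0,0]],[[-0.006,0,0],[0,0,0]],[[-0.018,0,-0.01],[0,0,0]],[[-0.018,0,-0.05],[0,0,0]],[[-0.018,0,-0.09],[0,0,-0.05]],[[-0.012,-0.01,-0.12],[0,0,-0.2]],[[-0.002,-0.02,-0.15],[0,0,-0.38]],[[0.01,-0.03,-0.16],[0,0,-0.56]],[[0.02,-0.04,-0.16],[0,0,-0.74]],[[0.03,-0.05,-0.16],[0,0,-0.92]],[[0.04,-0.06,-0.16],[0,0,-1.1]]])

```text
time_s: 6.68
position: [0.4995, 0.1648, 0.1833]
tcp_rot: [[0.38, 0.925, 0.002], [0.925, -0.38, 0.0], [0.001, 0.002, -1.0]]
force: [-0.9, -0.1, 0.1]
opening: 0.691
```

```bash
python3 - <<'E'
from h import *
s=telemetry.read_state()
print(s["time_s"],s["position"],"tcp",dock(s["position"][:2])*1e3,np.round(s["tcp_rot"],3).tolist(),s["force"])
E
```

```text
6.675 [0.4994956  0.16476576 0.18328308] tcp [[-147.49267159  -17.49483638]] [[0.38, 0.925, 0.002], [0.925, -0.38, 0.0], [0.001, 0.002, -1.0]] [-0.86991544 -0.14718692  0.11190465]
```

servo_tool(targets=[[[0.009,0.003,0],[0,0,-0.16]],[[0.018,0.006,0],[0,0,-0.32]],[[0.0237,0.0079,0],[0,0,-0.471]],[[0.0237,0.0079,0],[0,0,-0.471]],[[0.0237,0.0079,0],[0,0,-0.471]]])

```text
time_s: 7.3
position: [0.5153, 0.1831, 0.1828]
tcp_rot: [[-0.073, 0.997, 0.0], [0.997, 0.073, -0.0], [-0.0, 0.0, -1.0]]
force: [-0.0, -0.2, -0.4]
opening: 0.687
```

```bash
python3 - <<'E'
from h import *
im,K,T=wrist("w4");s=telemetry.read_state()
print(s["time_s"],s["position"],"tcp",dock(s["position"][:2])*1e3,np.rad2deg(np.arctan2(*s["tcp_rot"][1::-1,0]) ))
cv2.imwrite("pics/w4b.png",cv2.resize(im,(800,600),interpolation=cv2.INTER_CUBIC))
E
```

```text
7.35 [0.51529759 0.18308516 0.18275136] tcp [[-164.57569127   -0.36375443]] 94.19083539836993
```

View pics/w4b.png

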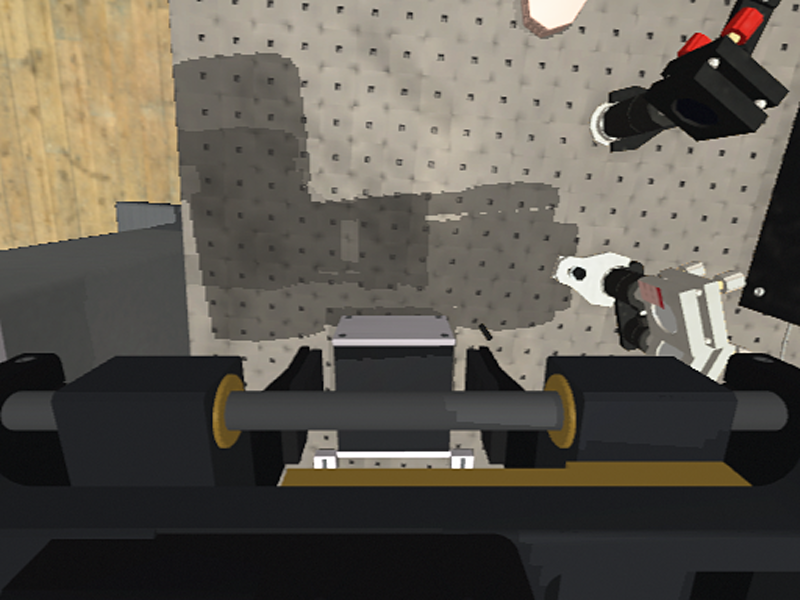

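The view is along the lane. The dump's rear top edge runs (333,345)–(454,344) and its front edge is at (337–451,453). The rail mouths at (314–336) and (452–474) lie symmetrically on either side.

```bash
python3 - <<'E'
from h import *
K,T=load("w4");S=1/1.5625
rep(ray(K,T,np.array([[333,345],[455,344],[451.5,457],[336,457]])*S,.06))
print("mouth z.012",(1e3*dock(ray(K,T,np.array([[314,466],[336,466],[452,466],[474,466]])*S,.012))).round(1).tolist())
E
```

```text
dump centre mm [-82.3   0.5] len,wid 94.6 89.9 skew deg -0.18 0.16 corners [[-129.3, -43.7], [-129.9, 45.0], [-34.9, 45.9], [-35.0, -45.2]]
mouth z.012 [[8.9, -73.7], [9.0, -53.3], [9.1, 54.4], [9.2, 74.8]]
```

servo_tool(targets=[[[0,0.0005,0.04],[0,0,0]],[[0,0.0005,0.09],[0,0,0]],[[0,0.0005,0.14],[0,0,0]],[[0,0.0005,0.161],[0,0,0]],[[-0.008,0.0005,0.161],[0,0,0]],[[-0.014,0.0005,0.161],[0,0,0]],[[-0.02,0.0005,0.161],[0,0,0]],[[-0.026,0.0005,0.161],[0,0,0]],[[-0.034,0.0005,0.161],[0,0,0]],[[-0.042,0.0005,0.161],[0,0,0]],[[-0.05,0.0005,0.161],[0,0,0]],[[-0.054,0.0005,0.161],[0,0,0]]])

```text
time_s: 8.85
position: [0.521, 0.1299, 0.0228]
tcp_rot: [[-0.074, 0.997, 0.003], [0.997, 0.074, 0.001], [0.001, 0.003, -1.0]]
force: [-0.5, 4.3, 4.2]
opening: 0.691
```

```bash
python3 - <<'E'
from h import *
s=telemetry.read_state()
print(s["time_s"],s["position"],"tcp",dock(s["position"][:2])*1e3,s["force"])
c=[eyes.capture(n)["pixels"] for n in("scene","side")]
o=[cv2.resize(c[0][150:230,220:320],(500,400),interpolation=cv2.INTER_CUBIC),cv2.resize(c[1][150:250,170:295],(300,240),interpolation=cv2.INTER_CUBIC)]
o[1]=cv2.copyMakeBorder(o[1],0,160,0,0,cv2.BORDER_CONSTANT);cv2.imwrite("pics/m5.png",np.hstack(o))
E
```

```text
8.85 [0.52099002 0.12986309 0.02276875] tcp [[-111.07662335    1.32212626]] [-0.51929392  4.30580941  4.23205567]
```

View pics/m5.png

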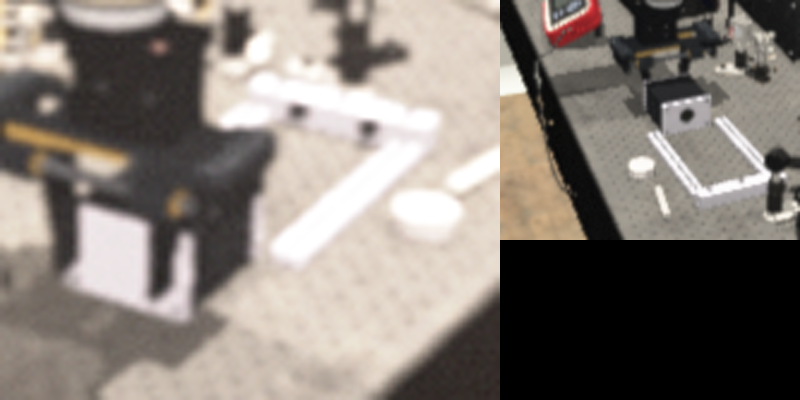

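servo_tool(targets=[[[-0.006,0,0],[0,0,0]],[[-0.016,0,0],[0,0,0]],[[-0.028,-0.0002,0],[0,0,0]],[[-0.04,-0.0003,0],[0,0,0]],[[-0.052,-0.0004,0],[0,0,0]],[[-0.064,-0.0005,0],[0,0,0]],[[-0.076,-0.0006,0],[0,0,0]],[[-0.088,-0.0007,0],[0,0,0]],[[-0.1,-0.0008,0],[0,0,0]],[[-0.112,-0.0008,0],[0,0,0]],[[-0.12,-0.0008,0],[0,0,0]],[[-0.126,-0.0008,0],[0,0,0]]])

```text
time_s: 10.45
position: [0.5283, 0.0041, 0.0218]
tcp_rot: [[-0.075, 0.997, -0.001], [0.997, 0.075, 0.001], [0.001, -0.001, -1.0]]
force: [-0.2, 5.7, 3.6]
opening: 0.687
```

```bash
python3 - <<'E'
from h import *
s=telemetry.read_state()
print(s["time_s"],"tcp",dock(s["position"][:2])*1e3,s["force"],s["moment"],np.rad2deg(np.arctan2(*s["tcp_rot"][1::-1,0])))
c=[eyes.capture(n)["pixels"] for n in("scene","side")]
o=[cv2.resize(c[0][150:230,240:320],(400,400),interpolation=cv2.INTER_CUBIC),cv2.resize(c[1][180:250,220:290],(400,400),interpolation=cv2.INTER_CUBIC)]
cv2.imwrite("pics/m6.png",np.hstack(o))
E
```

```text
10.45 tcp [[14.89006989 -0.84547281]] [-0.23893169  5.71116073  3.55078691] [ 0.80254508 -0.04938885  0.02596806] 94.27532678553902
```

View pics/m6.png

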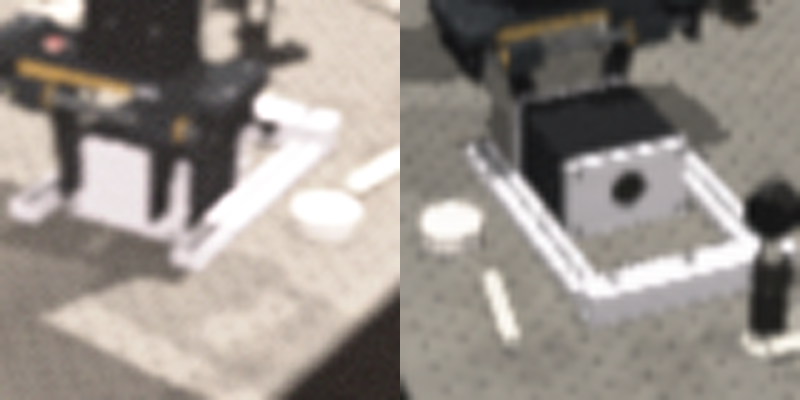

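The dump is inside the lane and straight. In the side crop the lead face spans (565,160)–(687,138) at the top. The gap on the near side looks a little smaller, so I'll measure it.

```bash
python3 - <<'E'
from h import *
K,T=load("side")
f=lambda p:np.array([220,180])+(np.array(p)-[400,0])*70/400
print("top",(1e3*dock(ray(K,T,f([[565,160],[687,138],[525,98],[640,82]]),.06))).round(1).tolist())
print("bot",(1e3*dock(ray(K,T,f([[568,230],[690,206]]),0))).round(1).tolist())
print("rail tops inner near/far, outer near/far",(1e3*dock(ray(K,T,f([[600,265],[484,145],[735,240],[690,165],[588,290],[470,150]]),.012))).round(1).tolist())
E
```

```text
top [[122.7, -46.1], [128.5, 42.9], [34.1, -39.3], [44.8, 45.7]]
bot [[118.8, -42.0], [123.8, 49.4]]
rail tops inner near/far, outer near/far [[183.1, -46.3], [8.7, -61.2], [191.1, 50.5], [91.5, 64.6], [206.9, -65.4], [11.3, -73.1]]
```

servo_tool(targets=[[[-0.006,0.0001,0],[0,0,0]],[[-0.013,0.0002,0],[0,0,0]],[[-0.02,0.0003,0],[0,0,0]],[[-0.027,0.0004,0],[0,0,0]],[[-0.034,0.0005,0],[0,0,0]],[[-0.041,0.0006,0],[0,0,0]],[[-0.047,0.0007,0],[0,0,0]],[[-0.053,0.0008,0],[0,0,0]],[[-0.057,0.0008,0],[0,0,0]],[[-0.06,0.0008,0],[0,0,0]],[[-0.062,0.0008,0],[0,0,0]],[[-0.064,0.0008,0],[0,0,0]]])

```text
time_s: 12.05
position: [0.5337, -0.0592, 0.0216]
tcp_rot: [[-0.075, 0.997, -0.001], [0.997, 0.075, 0.001], [0.001, -0.001, -1.0]]
force: [-0.3, 6.0, 3.4]
opening: 0.691
```

servo_tool(targets=[[[-0.001,0,0],[0,0,0]],[[-0.002,0,0],[0,0,0]],[[-0.003,0,0],[0,0,0]],[[-0.004,0,0],[0,0,0]]])

```text
time_s: 12.55
position: [0.5339, -0.0631, 0.0216]
tcp_rot: [[-0.075, 0.997, -0.001], [0.997, 0.075, 0.001], [0.001, -0.001, -1.0]]
force: [-0.4, 5.3, 3.6]
opening: 0.687
```

```bash
python3 - <<'E'
from h import *
s=telemetry.read_state()
print(s["time_s"],"tcp",dock(s["position"][:2])*1e3,s["force"],s["moment"],np.rad2deg(np.arctan2(*s["tcp_rot"][1::-1,0])))
c=eyes.capture("side")["pixels"];cv2.imwrite("pics/side7.png",c)
cv2.imwrite("pics/m7.png",cv2.resize(c[180:240,220:300],(800,600),interpolation=cv2.INTER_CUBIC))
E
```

```text
12.55 tcp [[82.33697144 -0.22830006]] [-0.44131913  5.25144609  3.60099882] [ 0.82136074 -0.05967949 -0.01768233] 94.30409247850754
```

View pics/m7.png

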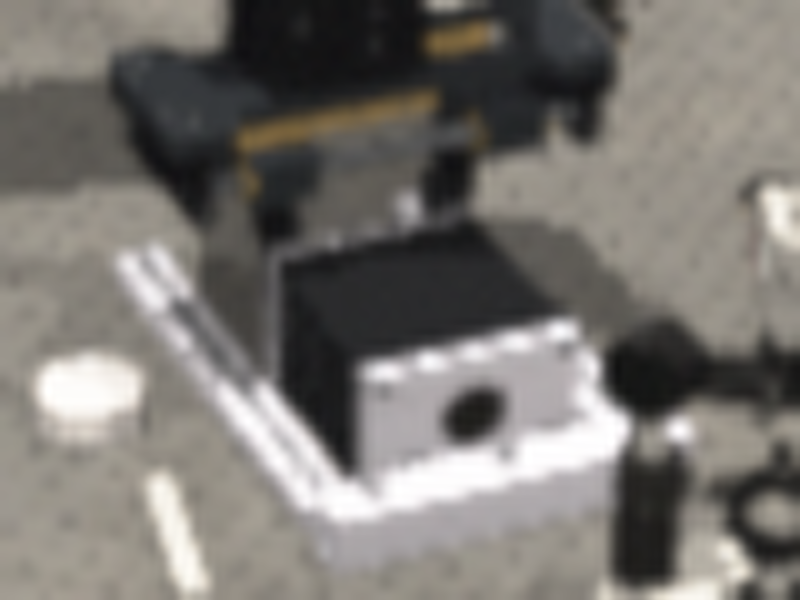

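The dump is close to the stop bar and parallel to it, and the force still reads plain sliding (5.3 N). I'll creep on in small steps until it touches.

servo_tool(targets=[[[-0.001,0,0],[0,0,0]],[[-0.002,0,0],[0,0,0]],[[-0.003,0,0],[0,0,0]],[[-0.004,0,0],[0,0,0]]])

```text
time_s: 13.1
position: [0.5342, -0.0671, 0.0216]
tcp_rot: [[-0.075, 0.997, -0.002], [0.997, 0.075, 0.001], [0.001, -0.001, -1.0]]
force: [-1.2, 5.7, 4.1]
opening: 0.688
```

servo_tool(targets=[[[-0.0008,0,0],[0,0,0]],[[-0.0015,0,0],[0,0,0]]])

```text
time_s: 13.35
position: [0.5343, -0.0685, 0.0216]
tcp_rot: [[-0.075, 0.997, -0.002], [0.997, 0.075, 0.001], [0.001, -0.002, -1.0]]
force: [-0.9, 7.9, 4.6]
opening: 0.688
```

servo_tool(targets=[[[-0.0005,0,0],[0,0,0]],[[-0.0005,0,0],[0,0,0]]])

```text
time_s: 13.6
position: [0.5343, -0.0685, 0.0216]
tcp_rot: [[-0.075, 0.997, -0.002], [0.997, 0.075, 0.002], [0.002, -0.002, -1.0]]
force: [-0.3, 7.1, 5.0]
opening: 0.689
```

servo_tool(targets=[[[-0.0005,0,0],[0,0,0]],[[-0.0005,0,0],[0,0,0]]])

```text
time_s: 13.85
position: [0.5343, -0.0686, 0.0216]
tcp_rot: [[-0.075, 0.997, -0.002], [0.997, 0.075, 0.002], [0.002, -0.002, -1.0]]
force: [1.2, 9.5, 4.6]
opening: 0.688
```

servo_tool(targets=[[[-0.0005,0,0],[0,0,0]],[[-0.001,0,0],[0,0,0]],[[-0.001,0,0],[0,0,0]]])

```text
time_s: 14.22
position: [0.5341, -0.0687, 0.0216]
tcp_rot: [[-0.076, 0.997, -0.002], [0.997, 0.076, 0.003], [0.003, -0.002, -1.0]]
force: [-0.7, 13.3, 4.3]
opening: 0.688
```

```bash
python3 - <<'E'
from h import *
s=telemetry.read_state()
print(s["time_s"],"tcp",dock(s["position"][:2])*1e3,s["force"],s["moment"],np.rad2deg(np.arctan2(*s["tcp_rot"][1::-1,0])))
E
```

```text
14.225 tcp [[87.86955684 -0.50527238]] [-0.71106737 13.33168296  4.30429159] [ 1.8459636  -0.3919119   0.31400149] 94.3481988314685
```

servo_tool(targets=[[[0.002,0,0],[0,0,0]],[[0.005,0,0],[0,0,0]],[[0.012,0,0],[0,0,0]],[[0.025,0,0],[0,0,0]],[[0.03,0,-0.02],[0,0,0]],[[0.03,0,-0.07],[0,0,0]],[[0.03,0,-0.12],[0,0,0]],[[0.03,0,-0.17],[0,0,0]],[[0.03,0,-0.22],[0,0,0]],[[0.03,0,-0.27],[0,0,0]],[[0,0,-0.3],[0,0,0]],[[-0.03,0,-0.3],[0,0,0]]])

```text
time_s: 15.72
position: [0.5389, -0.1016, 0.3249]
tcp_rot: [[-0.077, 0.997, 0.007], [0.997, 0.077, -0.003], [-0.003, 0.006, -1.0]]
force: [-0.4, 0.1, -0.6]
opening: 0.685
```

servo_tool(targets=[[[-0.04,0,0],[0,0,0]],[[-0.08,0,0],[0,0,0]],[[-0.1,0,0],[0,0,0]],[[-0.1,0,0],[0,0,0]],[[-0.1,0,0],[0,0,0]]])

```text
time_s: 16.35
position: [0.5447, -0.1995, 0.3214]
tcp_rot: [[-0.076, 0.997, -0.001], [0.997, 0.076, 0.001], [0.001, -0.001, -1.0]]
force: [0.6, 0.4, -0.4]
opening: 0.69
```

```bash
python3 - <<'E'
from h import *
im,K,T=wrist("w8");s=telemetry.read_state()
print(s["time_s"],s["position"],s["force"])
cv2.imwrite("pics/w8b.png",cv2.resize(im[60:240,130:370],(800,600),interpolation=cv2.INTER_CUBIC))
E
```

```text
16.4 [ 0.54479023 -0.19941375  0.32146143] [ 0.228198   -0.47724044  0.74544221]
```

View pics/w8b.png

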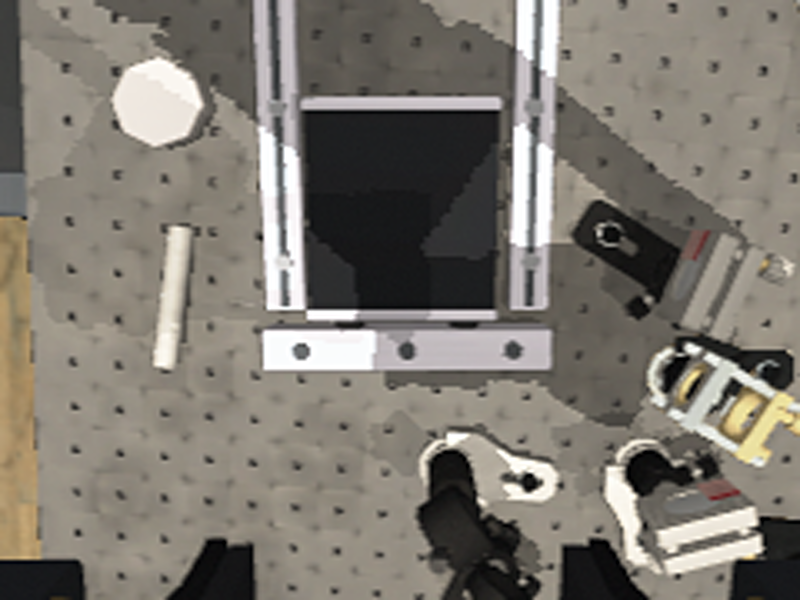

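From above, the dump's top spans (300,97), (502,97), (498,320) and (306,320). Both bumpers, at (348,324) and (463,324), meet its lead plate, and it is clear of both rails.

```bash
python3 - <<'E'
from h import *
K,T=load("w8");f=lambda p:np.array([130,60])+np.array(p)*.3
rep(ray(K,T,f([[300,97],[502,97],[498,320],[306,320]]),.06))
print("rails inner near/far at row 150,300; rail end corners; bar front",(1e3*dock(ray(K,T,f([[300,150],[305,300],[515,150],[510,300],[285,310],[530,310]]),.012))).round(1).tolist(),(1e3*dock(ray(K,T,f([[262,329],[552,329]]),.026))).round(1).tolist())
print("bumper",(1e3*dock(ray(K,T,f([[348,321],[463,321]]),.015))).round(1).tolist())
E
```

```text
dump centre mm [148.9  -1.5] len,wid 98.8 90.4 skew deg 0.27 0.09 corners [[99.5, -46.7], [99.4, 43.1], [198.2, 44.2], [198.3, -46.8]]
rails inner near/far at row 150,300; rail end corners; bar front [[119.2, -52.8], [193.9, -52.5], [119.0, 55.2], [193.7, 55.1], [199.1, -63.2], [198.9, 65.8]] [[207.2, -73.4], [207.0, 75.6]]
bumper [[204.5, -29.9], [204.4, 30.5]]
```

```bash
python3 -c "
from rig import order
print(order.hand_in())"
```

```text
the job is handed in; nothing more can be done
None
```

The beam dump is seated against both bumpers, the gripper is clear of it, and I've handed the job in. The last wrist reading was at about 16.4 s of the 61 s.

- **What I did:** With both fingers on its near side, I pushed the dump about 27 mm across. That lined it up with the lane and took out its skew of about 6.4°. I then pushed it down the lane from behind with both fingers, with the tips 22 mm up and so above the rails. I crept the last few millimetres until it stopped moving, at about 13 N total push. I then backed off and lifted clear.
- **Final check from above:** The dump's origin measured about x = 149 mm and y = −1.5 mm, with a skew of 0.1–0.3°. Both bumpers met its lead plate, and it was clear of both rails.
- **Disagreements and limits:**
    - In that same view the rails' middle reads about +1.2 mm, so the dump is probably nearly 3 mm to the near side. That leaves about 6 mm clear to the near rail and about 11 mm to the far rail.
    - The side-view measurement partway down the lane was only good to several millimetres.
    - I didn't measure whether the other objects moved. The robot stayed well clear of them on all its moves.

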